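# Turn the blank drum to its label and file the last perch blank

### The job

First turn the round wooden drum on its bearing by dragging its top edge with a fingertip until its label faces straight to the front, towards the robot. Then gently nudge the two wooden blanks standing in the drum's slot together to make room, and stand the loose blank from the bench on end in the slot beside them, right down on the slot floor. All three blanks must end standing in the slot with the label still facing front; do not lift the two filed blanks out, and leave the round tin on the bench where it is.

Things in the scene. Friction and masses are not known exactly. Their poses are not given: they have to be found in the camera images.
- drum_base: Fixed dark steel bearing foot under the wooden drum, 132 mm across; origin on the bench top on the drum's vertical turning axis, axes parallel to the world's (front, towards the robot, is -x). The drum is 156 mm across; its top edge is a flat ring 13 mm wide (radius 65 to 78 mm), 85 mm above the bench. The blanks in its slot stand up to 21 mm higher.
- drum: The wooden drum; origin on its turning axis, 13 mm above the bench; axes turn with it and its -x points to the label. It turns about the vertical, several times either way, with a friction of about 0.05 N m (under 1 N at the edge), and stays where it is left. A fingertip pressed on the top edge with 5 to 20 N and moved round an arc takes it along.
- label (a point): Centre of the drum's label: a white paper card 42 x 24 mm in a steel holder 50 x 32 mm that slopes outwards from the drum's side, 90 mm from the turning axis, 56 mm above the bench. It faces front when it lies on the robot's side (-x) of the axis. The axes turn with the drum; x points from the label to the turning axis.
- slot (a point): Centre of the floor of the drum's slot, on the turning axis, 21 mm above the bench; turns with the drum. x runs along the slot, away from the label; z up. The slot is a compartment of thin boards, 90 mm long in x (-45 to +45) and 58 mm wide in y, 64 mm deep, open at the top, level with the drum's edge.
- blank_foot (a point): Loose plain wooden blank 95 x 50 x 28 mm, about 0.05 kg, standing on end on the bench, left or right of the drum. This point is the centre of its lower end. y points up its 95 mm length, x along its 50 mm width, z along its 28 mm thickness. In the slot its width lies across the slot.
- blank: The same loose blank; this origin is the middle of one of its two 95 x 50 mm faces. Axes as for blank_foot.
- filed_a_foot (a point): Wooden blank 85 x 45 x 26 mm standing loose on end in the half of the slot nearer the label. Point: centre of its lower end; y up, x along its 45 mm width (across the slot), z along its thickness. Pushed or dragged by its top it only tilts and rocks back; pushed low, or held by the sides of its top and raised a few mm, it moves along upright. At first no gap is as wide as the loose blank.
- filed_b_foot (a point): Darker wooden blank 80 x 40 x 22 mm standing loose on end in the slot, in the half away from the label. Point: centre of its lower end; y up its length, x along its 40 mm width (across the slot), z along its thickness. With both filed blanks pushed together against one end of the slot, 42 mm are left for the loose one.
- filed_a: The same blank as filed_a_foot; origin in the middle of one of its 85 x 45 mm faces, same axes.
- filed_b: The same blank as filed_b_foot; origin in the middle of one of its 80 x 40 mm faces, same axes.
- wax_tin: Round yellow-brown tin, 67 mm across, 36 mm high, standing loose on the bench on the side of the drum away from the loose blank; origin at the centre of its underside. A bystander, to be left alone.

How it is judged:
By the outcome, as a careful person would: the job done as asked, in the order asked, and still so for the second after the job is handed in, with the robot touching nothing.
It also fails if it takes over 72 s, if anything falls off the work surface, if the arm or the gripper's body presses on something with over 40 N, if the wrist force passes 120 N, or if a joint passes its speed limit or range.

### The arm

A 6-joint arm with a two-finger parallel gripper is mounted at the origin on a cart in front of the work surface, level with it; the furniture and walls round the work are solid. World frame = base frame: x ahead of the robot, y to its left, z up, the work surface at z = 0. Lengths are in mm, angles in rad, forces in N, time in s.
With the tool pointing down it reaches from about 400 to 925 mm from the base axis. Payload 12.5 kg.
Tool frame: the origin (TCP) lies midway between the tips of the shut fingers; the grasp point (between the pads) lies 19 mm behind it; z points along the fingers, y is the line along which they close (so a half turn about z gives the same grasp; the last joint's range is limited). The gripper opens to 95 mm and grips with 3 to 60 N. Pads are 20 mm wide; open, the fingers measure 119 mm over their backs; the gripper's body (75 mm by 180 mm) begins 59 mm behind the grasp point.
Start: joints at [-1.311, 0.491, 1.559, -0, 1.092, -0.106], TCP at [223.584, -583.658, 214.661] pointing down, gripper open.
Joint ranges: [-3.1, 3.1], [-0.84, 2.19], [0.05, 2.79], [-1.13, 4.28], [0.06, 2.93], [-2.69, 2.69]. Speed limits (rad/s): [2.22, 2.22, 2.79, 3.14, 3.14, 3.14].

### API

Orientations are given as [roll, pitch, yaw] about the fixed x, y, z axes, in that order (R = Rz(yaw) Ry(pitch) Rx(roll)).
In Python, from cell import state, viewer, env, models gives the robot as it stands. The module is installed in compiled form; this text tells all that it offers.
- The arm moves only by the tool arm_command, never from a script. Its argument "rows" is a list of rows, each a list of 2 entries, a list of its own where there are three numbers: the shift along the tool's x, y, z normalised to -1 to 1, where 1 is 0.25 m, then the turn about the tool's z normalised to -1 to 1, where 1 is pi rad. A call has exactly 5 rows; each row shifts and turns the commanded pose from where the row before left it, along the tool's axes as they then stand; what a row does not reach is not made up. A row lasts 1/10 s, in which the tool goes at most 50 mm and 8.59 degrees, less where a joint would pass 70% of its speed; a pose out of reach is approached as far as the arm can. A call with a number of a shift or a turn outside -1 to 1 is refused whole. A call with a gripper value outside its range is refused whole. "claw" is the opening, from 0 (shut) to 1 (fully open), set as the call begins (left out, the last holds). The fingers move at their own pace and stop on an object; the grip force is fixed at half the most. Time passes only in rows, so rows that do not move let the fingers close, or fill a call up. It gives the time, the measured TCP pose, the force, the opening and the grip force at its end, in the units of the state.
- state(): the state, without advancing time (a new reading comes with each control period).
- viewer.read_camera(name): name is "scene" or "top"; returns (picture, depth): 480x640x3 uint8, red, green, blue; 480x640 float32, mm along the optical axis (not along the pixel's ray), 0 where there is no reading.
- viewer.get_calibration(name): a dict with "camera_matrix" (3x3 intrinsics, pixels), "dist_coeffs" ([k1, k2, p1, p2, k3] as OpenCV has them; the pictures are not rectified), "world_to_cam" (4x4, takes a point from world to camera coordinates). Camera axes: x right, y up, looking along -z (the intrinsics and any distortion apply to the point x, -y, -z); pixel columns grow to the right and rows downward; lengths in mm; the calibration is good to about 2 mm. A picture is of the moment at which its call begins. get_calibration takes no time and is no camera call.
- env.job_done(): hands the job in; it is judged then, once.
Trained networks look in the newest picture that a camera, given by its name, has taken for a name from the list of things; names that differ only in an ending like _2 or _b are one class to them, and where a whole thing is asked for, a point or a joint stands for the part that bears it (a point fixed in the world has none). Each returns a list of dicts, best first, with "confidence" (0 to 1); they miss things now and then, are a little off and sometimes report something else, mostly with a low value. They report only what shows in the picture. A call takes as long as a camera call.
- models.search_frame(camera, label): "position" ([x, y, z] in mm, in world coordinates, good to about 4 mm: the middle of the surface that is visible of it).
- models.mark_of(camera, label): "position" ([x, y, z] in mm, in world coordinates, good to about 4 mm: a listed point, or the origin of a listed thing).
The state is a dict: "t": time; "joints": joint angles; "qvel": joint speeds; "tau": joint torques, N m; "eef_pos": TCP position; "tcp_rot": TCP orientation; "ft_force": force on the tool from outside, world axes, zero at the start; "moment": the same for the moment, N m; "opening": opening from 0.0 (shut) to 1.0 (fully open); "grip_force": force on a finger pad.
Only numpy, scipy, OpenCV 4.12 (cv2) and the standard library are available. Lean on these libraries where they do the work, as an engineer would, in place of code of your own. Each camera call takes 0.05 s, during which the arm holds its last target. There are 200 camera calls.

## Working session

There is one attempt and no reset: what is moved stays moved. The work goes in short steps, Python scripts to look and compute and a tool call to move; the robot and the scene stay as the last step left them, time stands still between calls to the robot, and variables do not carry over. Pictures are saved under pics/ and viewed, at most 10 in all, crops included, and the job is handed in when it is done.

Besides the shell and the picture viewer there is one more tool, called after "Emit:" in YAML: its name, and indented under it one key for each argument. arm_command: Moves the arm, as the interface text tells. Scaled input: -1 to 1 covers 0.25 m each way for a shift and pi rad each way for a turn. Its arguments: {"type":"object","properties":{"rows":{"type":"array","items":{"type":"array"}},"claw":{"type":"number"}},"required":["rows"]}

```bash
mkdir -p pics; cat > h.py <<'E'
import numpy as np, cv2
from cell import state, viewer, env, models
def cal(n):
    c=viewer.get_calibration(n); return np.array(c["camera_matrix"]),np.array(c["dist_coeffs"]),np.array(c["world_to_cam"])
def cloud(n,d):
    K,D,W=cal(n); h,w=d.shape
    u,v=np.meshgrid(np.arange(w),np.arange(h))
    p=cv2.undistortPoints(np.stack([u,v],-1).reshape(-1,1,2).astype(float),K,D).reshape(h,w,2)
    c=np.stack([p[...,0]*d,-p[...,1]*d,-d],-1)
    return (c-W[:3,3])@W[:3,:3]
def shot(n,f=None):
    r,d=viewer.read_camera(n)
    if f: cv2.imwrite('pics/'+f,r[...,::-1])
    return r,d,cloud(n,d)
def sub(names,cam):
    for n in names:
        print(cam,n,[(np.round(o['position']).tolist(),round(o['confidence'],2)) for o in models.mark_of(cam,n)[:2]])
E
python3 - <<'E'
from h import *
a,da,_=shot('scene'); b,db,P=shot('top')
cv2.imwrite('pics/s1.png',a[...,::-1]); cv2.imwrite('pics/t1.png',b[...,::-1])
np.save('t1.npy',P)
sub(['drum_base','label','blank_foot','filed_a_foot','filed_b_foot','wax_tin'],'top')
sub(['label','blank_foot'],'scene')
s=state();print(s['t'],s['eef_pos'],s['tcp_rot'],s['opening'])
E
```

```text
top drum_base []
top label [([602.0, 288.0, 54.0], 0.98)]
top blank_foot [([553.0, 437.0, 1.0], 0.79), ([531.0, 47.0, -2.0], 0.72)]
top filed_a_foot [([544.0, 241.0, 23.0], 0.82), ([530.0, 46.0, 2.0], 0.61)]
top filed_b_foot [([516.0, 220.0, 21.0], 0.94)]
top wax_tin [([529.0, 44.0, -1.0], 0.83)]
scene label [([600.0, 285.0, 54.0], 0.89)]
scene blank_foot [([549.0, 430.0, 3.0], 0.61)]
0.5 [ 223.58101576 -583.64749221  214.65298552] [3.14152294e+00 2.16138994e-05 3.65815636e-01] 0.9990407482575222
```

View pics/t1.png

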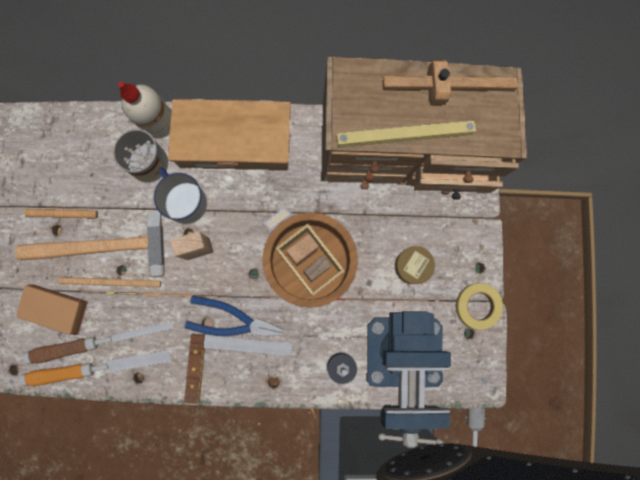

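View pics/s1.png

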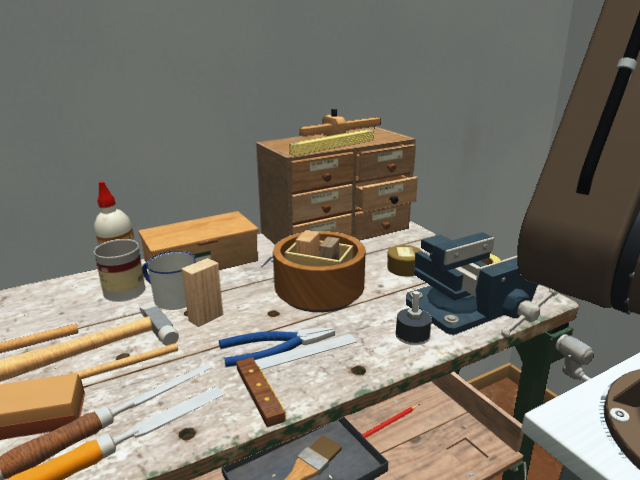

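```bash
python3 - <<'E'
from h import *
from scipy.optimize import least_squares
P=np.load('t1.npy').reshape(-1,3)
def near(c,r): return np.hypot(P[:,0]-c[0],P[:,1]-c[1])<r
# ring
m=near((527,230),100)&(abs(P[:,2]-85)<4); Q=P[m]
print(len(Q),Q[:,2].mean())
def best():
    b=None
    for x in np.arange(505,560,1.):
        for y in np.arange(210,260,1.):
            r=np.hypot(Q[:,0]-x,Q[:,1]-y); n=((r>65)&(r<78)).sum()-2*(r>79).sum()
            if b is None or n>b[0]: b=(n,x,y)
    return b
print(best())
for name,c,r,lo,hi in [('blank',(552,434),50,90,100),('a',(540,240),45,102,111),('b',(516,222),45,97.5,103)]:
    Q2=P[near(c,r)&(P[:,2]>lo)&(P[:,2]<hi)]
    if len(Q2)>5: print(name,len(Q2),Q2.mean(0).round(1),cv2.minAreaRect(Q2[:,:2].astype(np.float32)))
E
```

```text
2662 84.88657261183359
(np.int64(2043), np.float64(533.0), np.float64(233.0))
blank 533 [551.1 432.5  95.1] ((551.7742919921875, 432.68743896484375), (28.69554328918457, 50.79450607299805), 17.59111213684082)
a 543 [543.7 242.9 105.6] ((534.513427734375, 235.1295166015625), (61.916465759277344, 44.94765090942383), 39.073219299316406)
b 327 [519.  223.1 100.8] ((529.2235717773438, 232.09494018554688), (53.373008728027344, 41.13300704956055), 42.5601692199707)
```

The top view shows the drum around (310,260) with its label on the upper-left (about 281,215, back-left in the world). The loose blank stands at (187,243), the tin at (415,264), the vise at (410,370) and the cabinet at (425,120). The scene view agrees: the label is hidden behind the drum and the blank is upright to its left.

```bash
cat >> h.py <<'E'
def drum(P,c0=(533,233)):
    P=P.reshape(-1,3); Q=P[(np.hypot(P[:,0]-c0[0],P[:,1]-c0[1])<100)&(abs(P[:,2]-85)<3)]
    b=(-1e9,)
    for x in np.arange(c0[0]-8,c0[0]+8,.5):
        for y in np.arange(c0[1]-8,c0[1]+8,.5):
            r=np.hypot(Q[:,0]-x,Q[:,1]-y); n=((r>65)&(r<78)).sum()-3*(r>78.5).sum()
            if n>b[0]: b=(n,x,y)
    return b[1:]
def blanks(P,c,th,extra=(94,120)):
    "tops in drum frame: x away from label"
    P=P.reshape(-1,3); d=P[:,:2]-c; u=np.array([-np.cos(th),-np.sin(th)]); v=np.array([-u[1],u[0]])
    L=np.c_[d@u,d@v,P[:,2]]
    return L[(abs(L[:,0])<45)&(abs(L[:,1])<30)&(L[:,2]>extra[0])&(L[:,2]<extra[1])]
E
python3 - <<'E'
from h import *
P=np.load('t1.npy'); c=drum(P); print(c)
for c in [c]:
  l=np.array([601,286.5])-c; th=np.arctan2(l[1],l[0]); print(np.hypot(*l),np.degrees(th))
  # slot/blank direction by tops
  for lab in ('n','f'):
    L=blanks(P,np.array(c),th)
    Q=L[(L[:,0]<0) if lab=='n' else (L[:,0]>0)]
    print(lab,len(Q),Q.min(0).round(1),Q.max(0).round(1),cv2.minAreaRect(Q[:,:2].astype(np.float32)))
Z=P[...,2];F=P.reshape(-1,3)
def mx(n,x0,x1,y0,y1):
    Q=F[(F[:,0]>x0)&(F[:,0]<x1)&(F[:,1]>y0)&(F[:,1]<y1)]; print(n,Q[:,2].max())
mx('vise',250,480,-60,150);mx('front',400,620,-350,-60);mx('cab 600-660',620,660,-100,400)
for x in range(620,720,15): mx(x,x,x+15,50,420)
mx('round blank far',560,660,400,520);mx('mug',590,680,380,500);mx('hammer',440,640,470,560);mx('front of drum',350,450,100,450)
E
```

```text
(np.float64(532.5), np.float64(233.5))
86.60975695613052 37.72993135462658
n 473 [-33.8 -23.1  94.4] [ -6.9  22.2 110.1] ((-20.410982131958008, -0.4745445251464844), (26.264007568359375, 44.9476432800293), 1.3432503938674927)
f 351 [  6.9 -19.6  94.5] [ 29.4  20.8 105.2] ((18.20524787902832, 0.5818500518798828), (21.986419677734375, 39.999114990234375), 1.5453007221221924)
vise 401.8291543464681
front 23.645054530724266
cab 600-660 170.07791458339113
620 76.84727381947637
635 74.96463742625166
650 170.03771247935987
665 206.7945296745878
680 229.55904771839363
695 230.0657673833716
710 229.1662837149257
round blank far 98.83439312395087
mug 77.64089428227408
hammer 77.64089428227408
front of drum 124.4869381758437
```

Emit:
arm_command:
  rows:
    - [[0,0,-0.04],0.0389]
    - [[0,0,-0.05],0.0389]
    - [[0,0,-0.05],0.0389]
    - [[0.2,0,0],0]
    - [[0.2,0,0],0]
  claw: 0

```text
t: 1.0
eef_pos: [323.9, -584.2, 250.6]
tcp_rot: [3.14, -0.001, -0.004]
ft_force: [-0.4, -0.5, -0.2]
opening: 0.634
grip_force: 0.0
```

Emit:
arm_command:
  rows:
    - [[0.1,-0.16,0],0]
    - [[0.1,-0.16,0],0]
    - [[0.1,-0.16,0],0]
    - [[0.1,-0.16,0],0]
    - [[0.1,-0.16,0],0]

```text
t: 1.5
eef_pos: [449.5, -382.2, 249.8]
tcp_rot: [3.141, -0.0, -0.001]
ft_force: [0.9, -0.9, -0.2]
opening: 0.213
grip_force: 0.0
```

Emit:
arm_command:
  rows:
    - [[0.06,-0.18,0],0]
    - [[0.06,-0.18,0],0]
    - [[0.06,-0.18,0],0]
    - [[0.06,-0.18,0],0]
    - [[0.06,-0.18,0],0]

```text
t: 2.0
eef_pos: [524.3, -157.0, 249.8]
tcp_rot: [3.141, -0.0, -0.001]
ft_force: [1.4, -1.0, -0.5]
opening: 0.005
grip_force: 0.0
```

Emit:
arm_command:
  rows:
    - [[0,-0.19,0],0]
    - [[0,-0.19,0],0]
    - [[0,-0.19,0],0]
    - [[0,-0.19,0],0]
    - [[0,-0.19,0],0]

```text
t: 2.5
eef_pos: [523.8, 80.5, 249.8]
tcp_rot: [3.141, -0.0, -0.001]
ft_force: [1.4, -0.6, -0.6]
opening: 0.007
grip_force: 0.0
```

Emit:
arm_command:
  rows:
    - [[-0.02,-0.18,0],0]
    - [[-0.02,-0.18,0],0]
    - [[-0.02,-0.18,0],0]
    - [[0,-0.18,0],0]
    - [[0,-0.17,0],0]

```text
t: 3.0
eef_pos: [508.8, 303.2, 249.8]
tcp_rot: [-3.141, -0.0, -0.0]
ft_force: [1.1, -0.1, -0.4]
opening: 0.004
grip_force: 0.0
```

Emit:
arm_command:
  rows:
    - [[0,0,0.18],0]
    - [[0,0,0.18],0]
    - [[0,0,0.16],0]
    - [[0,0,0.08],0]
    - [[0,0,0.03],0]

```text
t: 3.5
eef_pos: [508.5, 300.8, 89.9]
tcp_rot: [3.14, 0.003, -0.001]
ft_force: [0.3, 1.0, -0.2]
opening: 0.005
grip_force: 0.0
```

Emit:
arm_command:
  rows:
    - [[0,0,0.006],0]
    - [[0,0,0.006],0]
    - [[0,0,0.006],0]
    - [[0,0,0.004],0]
    - [[0,0,0],0]

```text
t: 4.0
eef_pos: [509.5, 301.2, 87.1]
tcp_rot: [-3.141, -0.001, -0.001]
ft_force: [0.2, -0.3, -0.7]
opening: -0.0
grip_force: 0.0
```

Emit:
arm_command:
  rows:
    - [[0,0,0.004],0]
    - [[0,0,0.004],0]
    - [[0,0,0.002],0]
    - [[0,0,0],0]
    - [[0,0,0],0]

```text
t: 4.5
eef_pos: [510.0, 301.4, 85.3]
tcp_rot: [-3.141, -0.002, -0.001]
ft_force: [0.3, -1.0, 10.4]
opening: 0.005
grip_force: 5.1
```

Emit:
arm_command:
  rows:
    - [[-0.0232,0.009,0],0]
    - [[-0.0223,0.011,0],0]
    - [[-0.0213,0.0129,0],0]
    - [[-0.0201,0.0147,0],0]
    - [[-0.0187,0.0164,0],0]

```text
t: 5.0
eef_pos: [483.7, 285.6, 85.3]
tcp_rot: [-3.14, -0.003, -0.001]
ft_force: [1.2, 0.9, 9.7]
opening: 0.003
grip_force: 4.7
```

```bash
python3 - <<'E'
from h import *
s=state(); print(s['eef_pos'],s['ft_force'])
r,d,P=shot('top'); sub(['label'],'top')
p=s['eef_pos'][:2]-np.array([532.5,233.5]); print(np.hypot(*p),np.degrees(np.arctan2(p[1],p[0])))
for k in range(22):
    m=np.radians(136.3+5*k); print(k,round(-np.sin(m)*.0249,4),round(-np.cos(m)*.0249,4))
E
```

```text
[483.71981328 285.59225206  85.2549863 ] [1.18563314 0.85152555 9.65207603]
top label [([576.0, 308.0, 54.0], 0.96)]
71.36602371864242 133.11941480772785
0 -0.0172 0.018
1 -0.0156 0.0194
2 -0.0138 0.0207
3 -0.012 0.0218
4 -0.01 0.0228
5 -0.008 0.0236
6 -0.0059 0.0242
7 -0.0038 0.0246
8 -0.0016 0.0248
9 0.0006 0.0249
10 0.0027 0.0247
11 0.0049 0.0244
12 0.007 0.0239
13 0.009 0.0232
14 0.011 0.0223
15 0.0129 0.0213
16 0.0147 0.0201
17 0.0164 0.0187
18 0.018 0.0172
19 0.0194 0.0156
20 0.0207 0.0138
21 0.0218 0.012
```

Emit:
arm_command:
  rows:
    - [[-0.0172,0.018,0],0]
    - [[-0.0156,0.0194,0],0]
    - [[-0.0138,0.0207,0],0]
    - [[-0.012,0.0218,0],0]
    - [[-0.01,0.0228,0],0]

```text
t: 5.6
eef_pos: [466.5, 259.8, 85.2]
tcp_rot: [-3.14, -0.003, -0.001]
ft_force: [0.5, 1.6, 10.5]
opening: 0.003
grip_force: 5.2
```

Emit:
arm_command:
  rows:
    - [[-0.008,0.0236,0],0]
    - [[-0.0059,0.0242,0],0]
    - [[-0.0038,0.0246,0],0]
    - [[-0.0016,0.0248,0],0]
    - [[0.0006,0.0249,0],0]

```text
t: 6.1
eef_pos: [461.8, 229.2, 85.2]
tcp_rot: [-3.141, -0.003, -0.001]
ft_force: [-0.6, 0.9, 11.1]
opening: 0.006
grip_force: 5.8
```

Emit:
arm_command:
  rows:
    - [[0.0027,0.0247,0],0]
    - [[0.0049,0.0244,0],0]
    - [[0.007,0.0239,0],0]
    - [[0.009,0.0232,0],0]
    - [[0.011,0.0223,0],0]

```text
t: 6.6
eef_pos: [470.4, 199.4, 85.2]
tcp_rot: [-3.141, -0.002, -0.001]
ft_force: [-1.0, 0.1, 13.1]
opening: 0.003
grip_force: 6.2
```

```bash
cat >> h.py <<'E'
def lab(c=(532.5,233.5)):
    for n in ('top','scene'):
        for o in models.mark_of(n,'label')[:1]:
            p=np.array(o['position'])[:2]-c; print(n,'label',o['position'],np.hypot(*p).round(1),np.degrees(np.arctan2(p[1],p[0])).round(2),o['confidence'])
E
python3 - <<'E'
from h import *
s=state(); print(s['eef_pos'],s['ft_force'])
shot('top');shot('scene');lab()
p=s['eef_pos'][:2]-np.array([532.5,233.5]); print(np.hypot(*p),np.degrees(np.arctan2(p[1],p[0])))
E
```

```text
[470.37677874 199.38963473  85.2063984 ] [-0.97294538  0.11755376 13.05764223]
top label [471.4, 295.3, 51.4] 86.9 134.67 0.6
scene label [470.8, 295.8, 53.0] 87.7 134.72 0.73
70.87179720113062 -151.2298712602917
```

Emit:
arm_command:
  rows:
    - [[0.0129,0.0213,0],0]
    - [[0.0147,0.0201,0],0]
    - [[0.0164,0.0187,0],0]
    - [[0.018,0.0172,0],0]
    - [[0.0194,0.0156,0],0]

```text
t: 7.3
eef_pos: [490.8, 176.1, 85.2]
tcp_rot: [-3.141, -0.002, -0.001]
ft_force: [-0.5, 1.0, 12.6]
opening: 0.007
grip_force: 6.2
```

Emit:
arm_command:
  rows:
    - [[0.0207,0.0138,0],0]
    - [[0.0218,0.012,0],0]
    - [[0.0228,0.01,0],0]
    - [[0,0,0],0]
    - [[0,0,0],0]

```text
t: 7.8
eef_pos: [507.5, 167.0, 85.2]
tcp_rot: [-3.141, -0.003, -0.001]
ft_force: [0.8, -1.2, 11.1]
opening: 0.002
grip_force: 5.6
```

```bash
cat >> h.py <<'E'
def slotang(P,c=(532.5,233.5),th=np.pi):
    L=blanks(P,np.array(c),th)
    for k,Q in (('a',L[L[:,0]<0]),('b',L[L[:,0]>0])):
        if len(Q)>20: print(k,len(Q),Q.min(0).round(1),Q.max(0).round(1),cv2.minAreaRect(Q[:,:2].astype(np.float32)))
E
python3 - <<'E'
from h import *
s=state(); print(s['eef_pos'],s['ft_force'])
_,_,P=shot('top');shot('scene','s2.png');lab();slotang(P)
p=s['eef_pos'][:2]-np.array([532.5,233.5]); print(np.hypot(*p),np.degrees(np.arctan2(p[1],p[0])))
E
```

```text
[507.48012522 167.01074227  85.24036303] [ 0.81529211 -1.15586263 11.0503285 ]
top label [442.0, 245.4, 52.4] 91.3 172.51 0.65
scene label [441.9, 244.9, 53.8] 91.3 172.83 0.93
b 51 [20.4  4.4 98.6] [ 31.7  15.8 104.6] ((26.125173568725586, 9.99639892578125), (11.839957237243652, 10.808043479919434), 86.65339660644531)
71.04094261747754 -110.62129394597072
```

Emit:
arm_command:
  rows:
    - [[0.0165,0.0056,0],0]
    - [[0.0168,0.0046,0],0]
    - [[0,0,0],0]
    - [[0,0,0],0]
    - [[0,0,0],0]

```text
t: 8.5
eef_pos: [515.7, 164.6, 85.3]
tcp_rot: [-3.141, -0.003, -0.001]
ft_force: [-0.1, -1.7, 10.3]
opening: 0.002
grip_force: 5.4
```

```bash
python3 - <<'E'
from h import *
s=state(); print(s['eef_pos'],s['ft_force'])
shot('scene');shot('top');lab();
_,_,P=shot('scene','s3.png');shot('top');lab()
E
```

```text
[515.72039464 164.57452858  85.26393366] [-0.1092655  -1.67061509 10.252378  ]
scene label [443.9, 234.4, 50.8] 88.6 179.42 0.56
top label [443.0, 233.2, 53.5] 89.5 -179.81 0.71
scene label [444.5, 231.8, 53.9] 88.0 -178.89 0.94
```

Emit:
arm_command:
  rows:
    - [[0,0,-0.04],0]
    - [[0,0,-0.12],0]
    - [[0,0.1,-0.16],0]
    - [[0,0.18,-0.16],0]
    - [[0,0.18,0],0]
  claw: 1

```text
t: 9.4
eef_pos: [515.9, 56.8, 201.8]
tcp_rot: [3.142, -0.007, 0.001]
ft_force: [1.2, 0.3, -0.6]
opening: 0.368
grip_force: 0.0
```

Emit:
arm_command:
  rows:
    - [[0,0.18,0],0]
    - [[0,0.18,0],0]
    - [[0,0.1,0],0]
    - [[0,0,0],0]
    - [[0,0,0],0]

```text
t: 9.9
eef_pos: [514.3, -57.9, 197.6]
tcp_rot: [-3.141, 0.0, -0.002]
ft_force: [0.6, 0.6, 0.1]
opening: 0.79
grip_force: 0.0
```

```bash
python3 - <<'E'
from h import *
s=state(); print(s['eef_pos'],s['ft_force'],s['opening'])
r,d,P=shot('top','t2.png');np.save('t2.npy',P);shot('scene');lab();c=drum(P);print(c);slotang(P)
cv2.imwrite('pics/t2c.png',cv2.resize(r[190:330,230:390,::-1],None,fx=4,fy=4,interpolation=cv2.INTER_CUBIC))
# slot-floor/hollow extent via low depth
F=P.reshape(-1,3);x=F[:,0]-c[0];y=F[:,1]-c[1]
Q=F[(abs(x)<60)&(abs(y)<40)&(F[:,2]>40)&(F[:,2]<80)]; print(len(Q),cv2.minAreaRect(Q[:,:2].astype(np.float32)))
E
```

```text
[514.29480208 -57.89101348 197.56899395] [0.57792146 0.59354197 0.08240197] 0.7897428398604591
top label [444.6, 231.4, 55.2] 87.9 -178.63 0.85
scene label [442.9, 235.3, 51.7] 89.6 178.85 0.76
(np.float64(532.5), np.float64(233.5))
a 474 [-33.6 -21.8  94.9] [ -7.1  22.7 111.5] ((-20.395795822143555, 0.6538543701171875), (44.87727737426758, 25.99091339111328), 87.93645477294922)
b 346 [  6.7 -19.9  94.2] [ 30.   18.9 104.7] ((18.34918785095215, -0.5176525115966797), (39.45637893676758, 22.153202056884766), 87.92642211914062)
354 ((532.595703125, 233.47732543945312), (119.78800201416016, 79.6695785522461), 0.11648460477590561)
```

View pics/t2c.png

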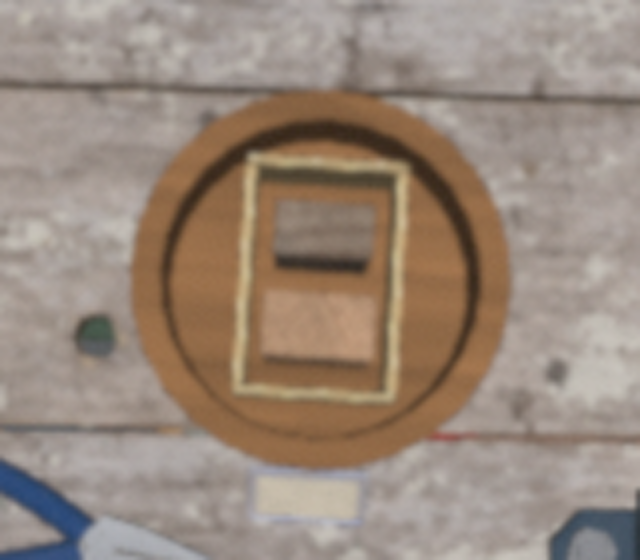

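The crop shows both filed blanks standing separately in the slot, dark at (325,232) and light at (318,325), with the label at the bottom (307,497). The slot looks about 2° clockwise of square, so I'll measure that from its boards.

```bash
cat >> h.py <<'E'
def boards(r,P,c=(532.5,233.5)):
    "rim boards of the slot (pale) at z~85"
    hsv=cv2.cvtColor(r,cv2.COLOR_RGB2HSV).astype(int)
    d=P[...,:2]-np.array(c)
    m=(abs(d[...,0])<52)&(abs(d[...,1])<40)&(abs(P[...,2]-85)<8)&(hsv[...,2]>150)&(hsv[...,1]<125)
    Q=P[m]; print('boards',len(Q),cv2.minAreaRect(Q[:,:2].astype(np.float32)))
    x,y=Q[:,0]-c[0],Q[:,1]-c[1]
    for s in (1,-1):
        k=(s*y>24)&(abs(x)<38); f=np.polyfit(x[k],y[k],1); print('side',s,k.sum(),np.degrees(np.arctan(f[0])).round(2),f[1].round(1))
    for s in (1,-1):
        k=(s*x>42)&(abs(y)<24); f=np.polyfit(y[k],x[k],1); print('end',s,k.sum(),-np.degrees(np.arctan(f[0])).round(2),f[1].round(1))
E
python3 - <<'E'
from h import *
for i in range(2):
    r,d,P=shot('top'); boards(r,P); slotang(P)
lab()
E
```

```text
boards 457 ((532.6029052734375, 233.47091674804688), (66.15400695800781, 98.17215728759766), 87.81653594970703)
side 1 120 -2.08 30.9
side -1 100 -1.93 -31.2
end 1 73 -1.9 47.0
end -1 77 -2.12 -47.0
a 474 [-33.6 -21.8  96.4] [ -6.9  22.7 110. ] ((-20.211814880371094, 0.6804256439208984), (44.86188507080078, 26.167518615722656), 87.82695007324219)
b 348 [  6.6 -19.9  94.1] [ 29.9  18.9 105. ] ((18.274328231811523, -0.511138916015625), (39.357669830322266, 22.392745971679688), 88.370361328125)
boards 459 ((532.5182495117188, 233.4675750732422), (66.09844207763672, 98.07669830322266), 87.75328826904297)
side 1 121 -2.1 30.9
side -1 100 -1.94 -31.3
end 1 74 -1.89 46.9
end -1 77 -2.14 -47.0
a 475 [-33.6 -21.8  96. ] [ -6.9  22.7 109.7] ((-20.23587417602539, 0.6369209289550781), (44.85397720336914, 26.157087326049805), 87.99882507324219)
b 347 [  6.5 -19.9  94.9] [ 30.   18.9 104.6] ((18.249801635742188, -0.5059337615966797), (39.5192756652832, 21.956722259521484), 87.68173217773438)
top label [440.0, 233.6, 53.1] 92.5 179.94 0.89
scene label [442.9, 235.3, 51.7] 89.6 178.85 0.76
```

Emit:
arm_command:
  rows:
    - [[0.014,-0.176,0],0]
    - [[0.014,-0.176,0],0]
    - [[0.014,-0.176,0],0]
    - [[0.014,-0.176,0],0]
    - [[0.014,-0.176,0],0]
  claw: 0

```text
t: 10.8
eef_pos: [532.0, 164.2, 197.4]
tcp_rot: [3.142, -0.0, -0.001]
ft_force: [0.8, -0.3, -0.5]
opening: 0.636
grip_force: 0.0
```

Emit:
arm_command:
  rows:
    - [[0,0,0],0]
    - [[0,0,0],0]
    - [[0,0,0],0]
    - [[0,0,0],0]
    - [[0,0,0],0]

```text
t: 11.3
eef_pos: [532.2, 161.2, 197.4]
tcp_rot: [3.141, -0.0, -0.002]
ft_force: [-0.5, -0.2, -0.5]
opening: 0.212
grip_force: 0.0
```

Emit:
arm_command:
  rows:
    - [[0,0,0.14],0]
    - [[0,0,0.14],0]
    - [[0,0,0.1],0]
    - [[0,0,0.04],0]
    - [[0,0,0],0]

```text
t: 11.8
eef_pos: [531.9, 161.6, 91.5]
tcp_rot: [3.141, 0.002, -0.002]
ft_force: [0.5, -0.2, 0.4]
opening: 0.004
grip_force: 0.0
```

Emit:
arm_command:
  rows:
    - [[0,0,0.012],0]
    - [[0,0,0.01],0]
    - [[0,0,0.006],0]
    - [[0,0,0.003],0]
    - [[0,0,0],0]

```text
t: 12.3
eef_pos: [532.5, 162.2, 85.3]
tcp_rot: [-3.142, -0.001, -0.001]
ft_force: [-0.1, -0.7, 4.4]
opening: 0.006
grip_force: 2.4
```

Press a little more, drag 2.6 mm, lift and look.

Emit:
arm_command:
  rows:
    - [[0,0,0.002],0]
    - [[0.004,0,0],0]
    - [[0.004,0,0],0]
    - [[0.0025,0,0],0]
    - [[0,0,0],0]

```text
t: 12.8
eef_pos: [535.5, 162.3, 85.2]
tcp_rot: [-3.141, -0.002, -0.001]
ft_force: [-0.5, -0.3, 11.3]
opening: 0.006
grip_force: 5.1
```

Emit:
arm_command:
  rows:
    - [[0,0,0],0]
    - [[0,0,-0.04],0]
    - [[0,0,-0.12],0]
    - [[0,0.1,-0.16],0]
    - [[0,0.18,-0.1],0]

```text
t: 13.3
eef_pos: [535.1, 94.3, 191.3]
tcp_rot: [-3.141, -0.003, 0.002]
ft_force: [-0.2, 0.2, -0.7]
opening: 0.006
grip_force: 0.0
```

Emit:
arm_command:
  rows:
    - [[0,0.18,0],0]
    - [[0,0.18,0],0]
    - [[0,0.1,0],0]
    - [[0,0,0],0]
    - [[0,0,0],0]
  claw: 0.75

```text
t: 13.8
eef_pos: [534.5, -21.6, 188.7]
tcp_rot: [-3.142, -0.0, -0.002]
ft_force: [0.4, 0.2, 0.6]
opening: 0.369
grip_force: 0.0
```

```bash
python3 - <<'E'
from h import *
s=state(); print(s['eef_pos'],s['ft_force'],s['opening'])
r,d,P=shot('top'); boards(r,P); slotang(P); shot('scene'); lab()
E
```

```text
[534.48605158 -21.64600647 188.73622566] [0.44345472 0.2190167  0.63764144] 0.36926897584882173
boards 462 ((532.6929321289062, 233.5072021484375), (98.2260513305664, 66.02129364013672), 0.07667431980371475)
side 1 121 0.2 30.9
side -1 93 1.13 -31.1
end 1 83 0.49 46.9
end -1 73 -0.11 -47.1
a 465 [-33.3 -22.1  95. ] [ -7.5  22.3 110.2] ((-20.42525863647461, 0.05773353576660156), (44.49897766113281, 25.51641082763672), 89.5015640258789)
b 346 [  7.4 -19.9  97.5] [ 29.3  19.  104.9] ((18.170988082885742, -0.48650360107421875), (21.453384399414062, 38.39575958251953), 1.4595314264297485)
top label [443.2, 228.8, 53.8] 89.4 -176.99 0.59
scene label [443.0, 230.4, 52.8] 89.6 -178.02 0.75
```

Emit:
arm_command:
  rows:
    - [[-0.018,-0.17,0],0]
    - [[-0.018,-0.17,0],0]
    - [[-0.018,-0.17,0],0]
    - [[-0.018,-0.17,0],0]
    - [[-0.018,-0.17,0],0]

```text
t: 14.5
eef_pos: [511.5, 193.6, 188.4]
tcp_rot: [3.142, -0.0, 0.0]
ft_force: [1.7, -0.4, 0.7]
opening: 0.748
grip_force: 0.0
```

Emit:
arm_command:
  rows:
    - [[0,-0.17,0],0]
    - [[0,0,0],0]
    - [[0,0,0.1],0]
    - [[0,0,0],0]
    - [[0,0,0],0]

```text
t: 15.0
eef_pos: [512.1, 233.4, 163.4]
tcp_rot: [3.141, 0.001, -0.001]
ft_force: [0.9, 1.1, -0.4]
opening: 0.752
grip_force: 0.0
```

Right over blank a. Descend to z 88.5, then close.

Emit:
arm_command:
  rows:
    - [[0,0,0.12],0]
    - [[0,0,0.1],0]
    - [[0,0,0.06],0]
    - [[0,0,0.02],0]
    - [[0,0,0],0]

```text
t: 15.5
eef_pos: [512.6, 233.2, 88.7]
tcp_rot: [3.141, -0.0, -0.001]
ft_force: [-0.9, -0.7, -0.1]
opening: 0.75
grip_force: 0.0
```

Emit:
arm_command:
  rows:
    - [[0,0,0],0]
    - [[0,0,0],0]
    - [[0,0,0],0]
    - [[0,0,0],0]
    - [[0,0,0],0]
  claw: 0.4

```text
t: 16.0
eef_pos: [512.5, 233.6, 88.8]
tcp_rot: [-3.141, -0.001, -0.001]
ft_force: [-0.3, -0.4, 3.6]
opening: 0.475
grip_force: 29.9
```

Emit:
arm_command:
  rows:
    - [[0,0,-0.012],0]
    - [[-0.01,0,0],0]
    - [[-0.015,0,0],0]
    - [[-0.013,0,0],0]
    - [[0,0,0],0]

```text
t: 16.5
eef_pos: [502.2, 233.5, 91.3]
tcp_rot: [3.141, 0.0, -0.001]
ft_force: [-0.1, 0.4, -0.8]
opening: 0.473
grip_force: 29.9
```

Emit:
arm_command:
  rows:
    - [[0,0,0.006],0]
    - [[0,0,0.006],0]
    - [[0,0,0],0]
    - [[0,0,0],0]
    - [[0,0,0],0]

```text
t: 17.0
eef_pos: [503.1, 233.6, 88.7]
tcp_rot: [-3.141, -0.001, -0.001]
ft_force: [-1.1, -0.0, 5.4]
opening: 0.469
grip_force: 29.9
```

Emit:
arm_command:
  rows:
    - [[0,0,0],0]
    - [[0,0,0],0]
    - [[0,0,0],0]
    - [[0,0,0],0]
    - [[0,0,-0.04],0]
  claw: 0.75

```text
t: 17.5
eef_pos: [502.3, 233.3, 97.7]
tcp_rot: [3.141, 0.002, -0.001]
ft_force: [-0.2, 0.0, 0.5]
opening: 0.745
grip_force: 0.0
```

Emit:
arm_command:
  rows:
    - [[0.06,0,0],0]
    - [[0.08,0,0],0]
    - [[0.053,0,0],0]
    - [[0,0,0.03],0]
    - [[0,0,0.014],0]

```text
t: 18.0
eef_pos: [550.3, 233.3, 86.7]
tcp_rot: [3.141, 0.001, -0.001]
ft_force: [-0.5, -0.5, 0.1]
opening: 0.752
grip_force: 0.0
```

Emit:
arm_command:
  rows:
    - [[0,0,0],0]
    - [[0,0,0],0]
    - [[0,0,0],0]
    - [[0,0,0],0]
    - [[0,0,0],0]
  claw: 0.35

```text
t: 18.5
eef_pos: [551.0, 233.5, 87.5]
tcp_rot: [3.142, -0.0, -0.001]
ft_force: [-0.4, -0.2, 1.0]
opening: 0.421
grip_force: 29.9
```

Emit:
arm_command:
  rows:
    - [[0,0,-0.012],0]
    - [[-0.03,0,0],0]
    - [[-0.035,0,0],0]
    - [[-0.029,0,0],0]
    - [[0,0,0],0]

```text
t: 19.0
eef_pos: [526.3, 233.5, 90.4]
tcp_rot: [3.141, 0.001, -0.0]
ft_force: [0.1, 0.2, -0.7]
opening: 0.416
grip_force: 29.9
```

Emit:
arm_command:
  rows:
    - [[0,0,0.006],0]
    - [[0,0,0.006],0]
    - [[0,0,0],0]
    - [[0,0,0],0]
    - [[0,0,0],0]

```text
t: 19.5
eef_pos: [527.8, 233.5, 87.5]
tcp_rot: [-3.142, -0.0, -0.001]
ft_force: [-1.2, 0.5, 2.7]
opening: 0.421
grip_force: 29.9
```

Emit:
arm_command:
  rows:
    - [[0,0,0],0]
    - [[0,0,0],0]
    - [[0,0,0],0]
    - [[0,0,0],0]
    - [[0,0,-0.04],0]
  claw: 0.75

```text
t: 20.0
eef_pos: [527.0, 233.2, 96.7]
tcp_rot: [3.141, 0.002, -0.001]
ft_force: [-0.1, 0.4, 0.2]
opening: 0.736
grip_force: 0.0
```

Emit:
arm_command:
  rows:
    - [[0,0,-0.18],0]
    - [[0.02,-0.15,0],0]
    - [[0.02,-0.16,0],0]
    - [[0.02,-0.16,0],0]
    - [[0.02,-0.16,0],0]

```text
t: 20.5
eef_pos: [547.8, 392.5, 143.4]
tcp_rot: [-3.141, -0.001, -0.001]
ft_force: [0.7, 0.2, -0.5]
opening: 0.751
grip_force: 0.0
```

Emit:
arm_command:
  rows:
    - [[0.019,-0.167,0],0]
    - [[0,0,0],-0.0326]
    - [[0,0,0],-0.0326]
    - [[0,0,0],-0.0326]
    - [[0,0,0],0]

```text
t: 21.0
eef_pos: [552.4, 432.8, 142.9]
tcp_rot: [3.142, -0.0, 0.308]
ft_force: [0.1, -0.2, -0.4]
opening: 0.754
grip_force: 0.0
```

```bash
python3 - <<'E'
from h import *
s=state(); print(s['eef_pos'],s['tcp_rot'],s['opening'])
r,d,P=shot('top','t3.png'); 
L=blanks(P,np.array((532.5,233.5)),np.pi); z=L[:,2]
print(len(L),L.min(0),L.max(0))
a=shot('scene','s4.png')[0]
cv2.imwrite('pics/m4.png',np.hstack([cv2.resize(r[180:330,130:390,::-1],None,fx=1.5,fy=1.5),cv2.resize(a[200:350,150:400,::-1],None,fx=1.5,fy=1.5)]))
E
```

```text
[552.42052531 432.78624271 142.94980247] [ 3.14153900e+00 -2.35978124e-04  3.08106937e-01] 0.7544554985754927
825 [-44.35085879 -22.38318399  94.02522493] [  6.38064745  22.36921138 110.22984409]
```

View pics/m4.png

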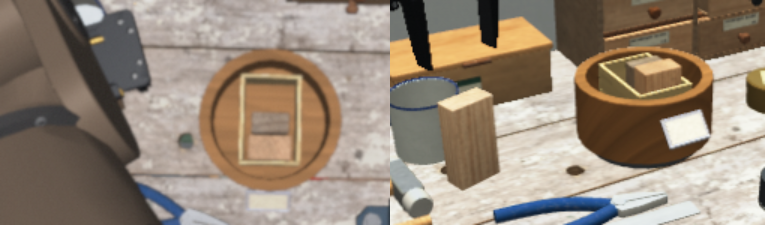

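The crop shows both filed blanks standing together at the label end (about 267,135) with the rear of the slot free. The label faces front and the gripper is over the loose blank.

Emit:
arm_command:
  rows:
    - [[0,0,0.1],0]
    - [[0,0,0.1],0]
    - [[0,0,0.07],0]
    - [[0,0,0.03],0]
    - [[0,0,0],0]

```text
t: 21.6
eef_pos: [552.3, 432.4, 66.7]
tcp_rot: [3.141, 0.001, 0.305]
ft_force: [-0.3, -0.4, 0.6]
opening: 0.752
grip_force: 0.0
```

Emit:
arm_command:
  rows:
    - [[0,0,0],0]
    - [[0,0,0],0]
    - [[0,0,0],0]
    - [[0,0,0],0]
    - [[0,0,0],0]
  claw: 0.45

```text
t: 22.1
eef_pos: [552.8, 432.9, 68.1]
tcp_rot: [-3.141, -0.001, 0.306]
ft_force: [-0.3, -0.5, 4.6]
opening: 0.524
grip_force: 29.9
```

Emit:
arm_command:
  rows:
    - [[0,0,-0.1],0]
    - [[0,0,-0.18],0]
    - [[0,0,-0.18],0.0326]
    - [[0,0,-0.06],0.0326]
    - [[0,0,0],0.0326]

```text
t: 22.6
eef_pos: [553.2, 433.3, 200.9]
tcp_rot: [-3.139, -0.004, -0.005]
ft_force: [-0.3, -0.3, -0.8]
opening: 0.526
grip_force: 29.9
```

Emit:
arm_command:
  rows:
    - [[0.005,0.1,0],0]
    - [[0.005,0.18,0],0]
    - [[0.005,0.18,0],0]
    - [[0.005,0.18,0],0]
    - [[0.004,0.157,0],0]

```text
t: 23.1
eef_pos: [557.9, 231.4, 197.4]
tcp_rot: [3.141, 0.0, -0.001]
ft_force: [-0.1, -0.1, -0.9]
opening: 0.528
grip_force: 29.9
```

Emit:
arm_command:
  rows:
    - [[0,0,0],0]
    - [[0,0,0],0]
    - [[0,0,0],0]
    - [[0,0,0],0]
    - [[0,0,0],0]

```text
t: 23.6
eef_pos: [558.1, 234.4, 197.2]
tcp_rot: [3.142, 0.0, 0.001]
ft_force: [0.5, 0.1, -0.5]
opening: 0.526
grip_force: 29.9
```

```bash
python3 - <<'E'
from h import *
s=state(); print(s['eef_pos'],s['tcp_rot'],s['opening'],s['ft_force'])
r,d,P=shot('scene','s5.png'); e=s['eef_pos']
F=P.reshape(-1,3); hsv=cv2.cvtColor(r,cv2.COLOR_RGB2HSV).reshape(-1,3)
Q=F[(abs(F[:,0]-e[0])<35)&(abs(F[:,1]-e[1])<28)&(F[:,2]>115)&(F[:,2]<e[2]-5)]
print(len(Q),Q.min(0),Q.max(0))
for i in range(3): print(np.percentile(Q[:,i],[1,5,25,50,75,95,99]).round(1))
f=Q[Q[:,0]<np.percentile(Q[:,0],60)+1]; 
A=np.c_[f[:,1:],np.ones(len(f))]; print('x = a y + b z + c',np.linalg.lstsq(A,f[:,0],rcond=None)[0])
print([ (np.round(o['position'],1),o['confidence']) for o in models.mark_of('scene','blank_foot')[:2]])
_,_,P=shot('top');lab()
cv2.imwrite('pics/s5c.png',cv2.resize(r[100:350,200:420,::-1],None,fx=2,fy=2))
E
```

```text
[558.12660358 234.39612743 197.18687602] [3.14152560e+00 1.17454948e-04 5.00204349e-04] 0.5258066272742091 [ 0.52181778  0.0741876  -0.53409511]
1160 [539.31300357 207.85450885 131.22018929] [571.55678256 259.56282494 192.14992572]
[540.9 541.6 542.8 543.8 545.3 563.6 568.6]
[209.7 211.9 225.2 240.7 255.9 258.4 258.8]
[133.  135.3 147.6 163.  177.9 189.3 191.7]
x = a y + b z + c [-7.17239342e-03 -1.41117111e-03  5.45194919e+02]
[(array([556.4, 234.1, 130.8]), 0.61)]
scene label [441.0, 228.6, 54.1] 91.6 -176.93 0.69
```

View pics/s5c.png

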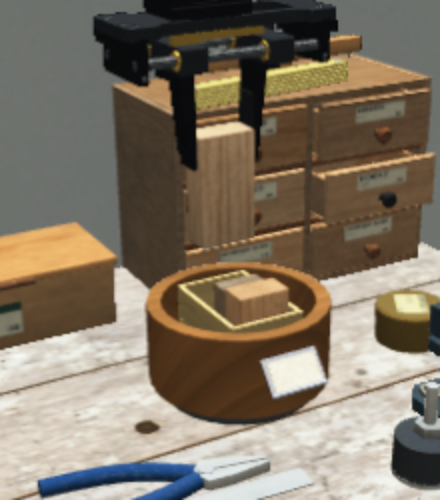

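The crop shows the blank hanging upright over the rear of the slot at (222,185), in line with it, and the label facing front at (293,372). Now the insertion.

Emit:
arm_command:
  rows:
    - [[0,0.003,0.06],0]
    - [[0,0,0.06],0]
    - [[0,0,0.05],0]
    - [[0,0,0.03],0]
    - [[0,0,0.02],0]

```text
t: 24.35
eef_pos: [558.3, 232.7, 141.7]
tcp_rot: [3.141, 0.0, -0.001]
ft_force: [0.5, 0.0, 1.2]
opening: 0.528
grip_force: 29.9
```

Emit:
arm_command:
  rows:
    - [[0,0,0.06],0]
    - [[0,0,0.06],0]
    - [[0,0,0.04],0]
    - [[0,0,0.03],0]
    - [[0,0,0.01],0]

```text
t: 24.85
eef_pos: [558.2, 232.7, 91.8]
tcp_rot: [3.141, 0.001, -0.001]
ft_force: [-0.7, -0.2, -0.4]
opening: 0.529
grip_force: 29.9
```

Emit:
arm_command:
  rows:
    - [[0,0,0.005],0]
    - [[0,0,0.004],0]
    - [[0,0,0.002],0]
    - [[0,0,0],0]
    - [[0,0,0],0]

```text
t: 25.35
eef_pos: [558.4, 232.7, 89.8]
tcp_rot: [-3.142, -0.0, -0.001]
ft_force: [-0.5, 0.2, 0.1]
opening: 0.53
grip_force: 29.9
```

Emit:
arm_command:
  rows:
    - [[0,0,0.002],0]
    - [[0,0,0.002],0]
    - [[0,0,0.001],0]
    - [[0,0,0],0]
    - [[0,0,0],0]

```text
t: 25.85
eef_pos: [558.6, 232.7, 89.1]
tcp_rot: [-3.141, -0.001, -0.001]
ft_force: [-0.1, -0.9, 6.1]
opening: 0.528
grip_force: 29.9
```

Seated on the floor: 6 N at z 89.1, as expected. Release, rise and move clear.

Emit:
arm_command:
  rows:
    - [[0,0,-0.002],0]
    - [[0,0,0],0]
    - [[0,0,0],0]
    - [[0,0,0],0]
    - [[0,0,0],0]
  claw: 0.75

```text
t: 26.35
eef_pos: [558.2, 232.7, 88.7]
tcp_rot: [3.141, 0.0, -0.001]
ft_force: [0.2, -0.1, 0.1]
opening: 0.751
grip_force: 0.0
```

Emit:
arm_command:
  rows:
    - [[0,0,-0.04],0]
    - [[0,0,-0.1],0]
    - [[0,0,-0.16],0]
    - [[0,0,-0.16],0]
    - [[0,0.16,0],0]

```text
t: 26.85
eef_pos: [560.1, 195.4, 209.7]
tcp_rot: [-3.139, -0.009, 0.003]
ft_force: [0.9, 0.2, -0.4]
opening: 0.752
grip_force: 0.0
```

Emit:
arm_command:
  rows:
    - [[0,0.18,0],0]
    - [[0,0.18,0],0]
    - [[0,0.18,0],0]
    - [[0,0.18,0],0]
    - [[0,0.1,0],0]

```text
t: 27.35
eef_pos: [557.9, -15.2, 204.7]
tcp_rot: [3.141, -0.001, -0.003]
ft_force: [0.0, 1.2, 0.2]
opening: 0.749
grip_force: 0.0
```

Emit:
arm_command:
  rows:
    - [[0,0,0],0]
    - [[0,0,0],0]
    - [[0,0,0],0]
    - [[0,0,0],0]
    - [[0,0,0],0]

```text
t: 27.85
eef_pos: [558.1, -11.4, 203.9]
tcp_rot: [3.142, -0.0, 0.001]
ft_force: [0.0, -0.4, 0.5]
opening: 0.748
grip_force: 0.0
```

```bash
python3 - <<'E'
from h import *
s=state(); print(s['eef_pos'],s['opening'],s['ft_force'])
r,d,P=shot('top','t6.png'); boards(r,P)
for lo,hi in ((-45,-18),(-16,5),(8,45)):
    L=blanks(P,np.array((532.5,233.5)),np.pi); Q=L[(L[:,0]>lo)&(L[:,0]<hi)]; print(len(Q),np.median(Q[:,2]).round(1),Q.min(0).round(1),Q.max(0).round(1))
a=shot('scene')[0]; lab(); sub(['wax_tin'],'top')
cv2.imwrite('pics/m6.png',np.hstack([cv2.resize(r[190:330,230:440,::-1],(420,280)),cv2.resize(a[210:350,230:440,::-1],(420,280))])[:,:800])
E
```

```text
[558.10377483 -11.38498592 203.93139246] 0.7481815177130152 [ 0.00986518 -0.38905007  0.54072417]
boards 481 ((532.62548828125, 233.46456909179688), (66.09876251220703, 98.12645721435547), 89.91665649414062)
side 1 123 -0.06 30.8
side -1 100 0.63 -31.3
end 1 82 0.03 46.9
end -1 80 0.14 -46.9
477 105.9 [-44.3 -22.3  94.3] [-18.1  22.4 110.8]
336 100.9 [-15.9 -18.8  94.5] [  5.   19.9 104.8]
598 116.1 [ 10.5 -25.4  94.3] [ 38.9  23.8 119.2]
top label [442.0, 231.6, 53.5] 90.5 -178.8 0.58
scene label [442.5, 228.9, 54.1] 90.1 -177.07 0.68
top wax_tin [([530.0, 48.0, 1.0], 0.8)]
```

View pics/m6.png

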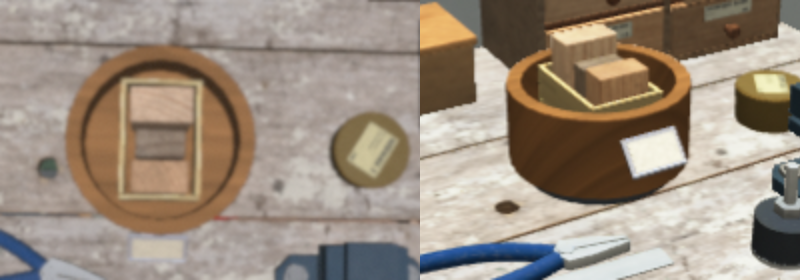

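The three blanks stand in the slot at (160,105), (160,140) and (160,178). Their tops measure 116, 101 and 106 mm, so each is down on the floor. The label at (158,248) faces front and the slot is square to about 0.2°. The tin has not been moved.

```bash
python3 -c "
from cell import env
print(env.job_done())"
```

```text
the job is handed in; nothing more can be done
None
```

The job is handed in: the label faces front to within about half a degree, all three blanks stand on the slot floor, and the tin was left where it was.

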